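# Release a sample slide and show it to the inspection camera

### The arm

A 6-joint arm with a two-finger parallel gripper is mounted at the origin on the work surface. World frame = base frame: x ahead of the robot, y to its left, z up, the work surface at z = 0. Lengths are in m, angles in degrees, forces in N, time in s.
With the tool pointing down it reaches from about 0.3 to 0.75 m from the base axis. Payload 8.5 kg.
Tool frame: the origin (TCP) lies on the centre line of the jaws, within the pads' length; the fingertips stand 25 mm ahead of it and the grasp point (between the pads) lies 6 mm ahead of it; z points along the fingers, y is the line along which they close (so a half turn about z gives the same grasp; the last joint's range is limited). The gripper opens to 85 mm and grips with 20 to 120 N. Pads are 22 mm wide; open, the fingers measure 114 mm over their backs; the gripper's body (76 mm by 85 mm) begins 54 mm behind the grasp point. The pads swing forward as they close: fully open they stand 13 mm farther back than shut.
Start: joints at [-86.878, 21.807, 74.336, -0, 83.858, -12.336], TCP at [0.147, -0.53, 0.256] pointing down, gripper open.
Joint ranges: [-178.18, 178.18], [-50.72, 133.34], [12.68, 142.11], [-81.47, 261.47], [9.98, 163.14], [-165.26, 165.26]. Speed limits (degrees/s): [136.94, 136.94, 180, 180, 180, 180].

### API

Orientations are given as a 3x3 rotation matrix whose columns are the frame's x, y, z axes.
In Python, from rig import telemetry, optics, env gives the robot as it stands.
- The arm moves only by the tool send_rows, never from a script. Its argument "deltas" is a list that holds one entry, the list of rows, each a list of 7 numbers: the shift along the tool's x, y, z in m, then the turn, a rotation vector about the tool's x, y, z in rad, then the opening, from -1 (shut) to 1 (fully open), so that 0 is half open. In form: [[[x, y, z, ax, ay, az, grip], ...]]. A call has 1 to 12 rows; each row shifts and turns the commanded pose from where the row before left it, along the tool's axes as they then stand; what a row does not reach is not made up. A row lasts 1/8 s, in which the tool goes at most 62.5 mm and 10.7 degrees, less where a joint would pass 70% of its speed; a pose out of reach is approached as far as the arm can. A call is refused whole if a number of a shift passes 0.0625 or a number of a turn 0.188, either way. A call with a gripper value outside its range is refused whole. The fingers move at their own pace and stop on an object; "squeeze" is the grip in N (left out, the last holds). Time passes only in rows, so rows that do not move let the fingers close. It gives the time, the measured TCP pose, the force, the opening and the grip force at its end, in the units of the state.
- telemetry.observe(): the state, without advancing time (a new reading comes with each control period).
- optics.get_image(name): name is "side" or "top"; returns a dict with "image" (420x560x3 uint8, red, green, blue), "range_z" (420x560 float32, m along the optical axis (not along the pixel's ray), 0 where there is no reading), "K" (3x3 intrinsics, pixels), "k1" (the pictures are not rectified: a ray, as slopes to the right and down, at radius r is drawn at 1 + k1 r^2 times it, then the intrinsics apply), "rvec" (rotation vector, rad) and "tvec" (3), from world to camera coordinates, as OpenCV has them. Camera axes: x right, y down, z forward; pixel columns grow to the right and rows downward; lengths in m; the calibration is good to about 2 mm. A picture is of the moment at which its call begins.
- env.close_job(): hands the job in; it is judged then, once.
The state is a dict: "time_s": time; "q": joint angles; "qvel": joint speeds; "joint_efforts": joint torques, N m; "position": TCP position; "tool_rot": TCP orientation; "ft_force": force on the tool from outside, world axes, zero at the start; "wrist_torque": the same for the moment, N m; "grip_width": finger opening in m; "gripper_force": force on a finger pad.
Only numpy, scipy, OpenCV 4.12 (cv2) and the standard library are available. Lean on these libraries where they do the work, as an engineer would, in place of code of your own. Each camera call takes 0.05 s, during which the arm holds its last target. There are 200 camera calls.

### The job

A framed sample slide stands locked in the slotted holder. Swing the holder's lever into the middle one of its three notches, the one between two upright brass pins, so that the retaining finger comes off the slide, then lift the slide out and hold it still in the air before the inspection camera: window centred on the lens axis 150 mm from the lens, face (either one) square to the camera's slanting line of sight, tab uppermost and not leaning sideways. Finish while the gripper is still holding it there, with the lever left in that notch and the other things on the bench left where they stood.

Things in the scene. Friction and masses are not known exactly. Their poses are not given: they have to be found in the camera images.
- holder: Fixed aluminium sample holder, base plate 120 (x) by 170 (y) by 12 mm; origin on the bench under the middle of its slot, z up. Slot 62 mm wide along y, 11.6 mm along x, floor 12 mm and walls' top 34 mm above the bench. The lever's pivot post stands 72 mm from the slot's middle to the holder's +y. Place and yaw vary.
- lever_pivot (a point): Point on the lever's vertical pivot axis, 109 mm above the bench, level with point lever_knob.
- lever_knob (a point): Middle of the black upright round knob on the lever's handle: 17 mm in diameter, 89 to 127 mm above the bench, 90 mm from the pivot axis. Below it the handle bar at 76 to 84 mm and a grey index plate at 66 to 72 mm; the two brass pins on the plate's rim, 107 mm from the pivot axis, end 82 mm above the bench.
- lever (a joint): Lever angle, rad. 0: shut notch, handle to the holder's -x, retaining finger (54 by 16 mm, 76 to 84 mm above the bench) over the slide's shoulder at +y of its tab, barring it. Starts at 0 to 0.12. Grows clockwise seen from above, handle towards holder +y: 1.0 middle notch between brass pins (slide free), 1.5 last notch, at the stop. Even friction 0.15 N m, no spring or click; stays where left.
- slide: Sample slide standing in the slot: aluminium frame 60 wide (y), 60 high (z), 10 mm thick (x) round a 40 mm square glass window; a flat tab 26 wide, 35 high, 10 mm thick rises from the middle of its top edge. About 90 g. Origin: middle of its underside (12 mm above the bench in the slot); x square to its face, z to the tab. A windowless blank of this outline lies on the bench: not wanted.
- window (a point): Centre of the slide's window, 30 mm above the slide's origin along its z.
- tab (a point): Centre of the slide's tab, 77.5 mm above the slide's origin along its z.
- cam_head: Fixed inspection camera: white 50 mm square body, black lens barrel 42 mm in diameter, on a stand at the far side of the bench. Origin: middle of the lens's front face, 283 mm above the bench; it looks along its own -x, slanting 25 degrees down towards the robot; y is level, z up square to the line of sight. Place and yaw vary.
- focus (a point): The point 150 mm in front of the lens on its axis, 220 mm above the bench, where the window's centre must be.
There are look-alikes about, which are no part of the job. Leave any blue or red look-alike of the slide alone.

How it is judged:
By the outcome, as a careful person would: the job done as asked, in the order asked, and still so for the second after the job is handed in, while the arm keeps its last pose, push and grip.
It also fails if it takes over 48 s, if anything falls off the work surface, if the arm or the gripper's body presses on something with over 40 N, if the wrist force passes 120 N, or if a joint passes its speed limit or range.

## Working session

There is one attempt and no reset: what is moved stays moved. The work goes in short steps, Python scripts to look and compute and a tool call to move; the robot and the scene stay as the last step left them, time stands still between calls to the robot, and variables do not carry over. Pictures are saved under pics/ and viewed, at most 10 in all, crops included, and the job is handed in when it is done.

Besides the shell and the picture viewer there is one more tool, called after "Request:" as name(argument=value, ...), one argument or row to a line, values as JSON. send_rows: Moves the arm, as the interface text tells. Its arguments: {"type":"object","properties":{"deltas":{"type":"array"},"squeeze":{"type":"number"}},"required":["deltas"]}

```bash
mkdir -p pics; ls
cat > h.py <<'E'
import numpy as np, cv2
from rig import telemetry, optics, env
def grab(n):
    d=optics.get_image(n); d['R']=cv2.Rodrigues(np.array(d['rvec'],float))[0]; d['t']=np.array(d['tvec'],float).ravel(); d['K']=np.array(d['K']); return d
def slopes(d,uv):
    uv=np.atleast_2d(np.array(uv,float)); K=d['K']
    p=np.c_[(uv[:,0]-K[0,2])/K[0,0],(uv[:,1]-K[1,2])/K[1,1]]; q=p.copy()
    for _ in range(30): q=p/(1+d['k1']*(q**2).sum(1,keepdims=True))
    return q
def ray(d,uv):
    q=slopes(d,uv); r=np.c_[q,np.ones(len(q))]@d['R']; return -d['R'].T@d['t'], r
def onplane(d,uv,z):
    c,r=ray(d,uv); return c+r*((z-c[2])/r[:,2])[:,None]
def cloud(d):
    h,w=d['range_z'].shape; u,v=np.meshgrid(np.arange(w),np.arange(h))
    c,r=ray(d,np.c_[u.ravel(),v.ravel()]); return (c+r*d['range_z'].reshape(-1,1)).reshape(h,w,3)
def proj(d,P):
    p=np.atleast_2d(P)@d['R'].T+d['t']; s=p[:,:2]/p[:,2:]; s=s*(1+d['k1']*(s**2).sum(1,keepdims=True)); return np.c_[s[:,0]*d['K'][0,0]+d['K'][0,2],s[:,1]*d['K'][1,1]+d['K'][1,2]]
E
python3 - <<'E'
from h import *
import pickle
for n in('side','top'):
    d=grab(n); pickle.dump(d,open(n+'0.pkl','wb')); cv2.imwrite(f'pics/{n}0.png',cv2.resize(d['image'][:,:,::-1],(800,600)))
    print(n,-d['R'].T@d['t'],d['R'][2],d['K'][0,0],d['k1'],(d['range_z']==0).mean())
E
```

```text
pics
side [-0.02159203  0.7033492   0.74770178] [ 0.54711581 -0.65993507 -0.51492717] 522.4943805560222 0.03305895819016134 0.004068877551020408
top [ 0.52311347 -0.01703223  1.23223296] [ 0.09639409 -0.03798155 -0.99461831] 463.1828818818976 -0.1156361667896021 0.003928571428571429
```

View pics/side0.png

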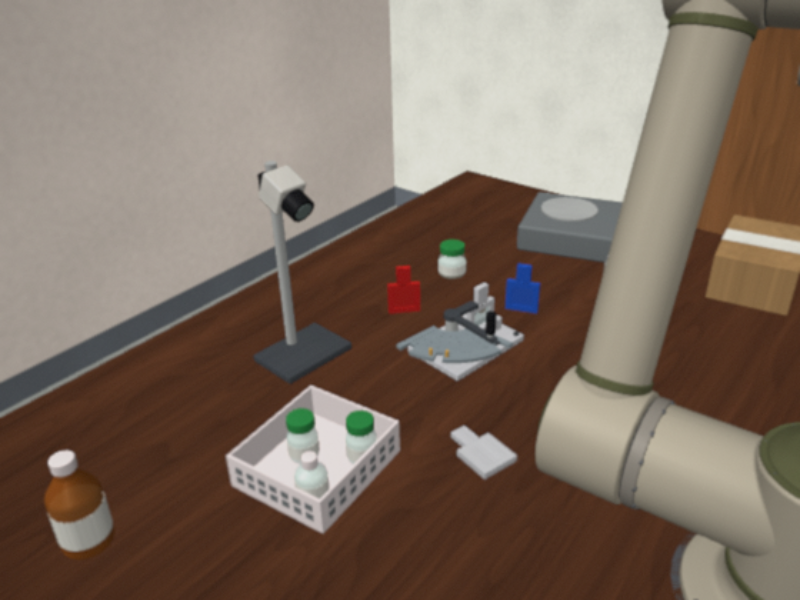

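View pics/top0.png

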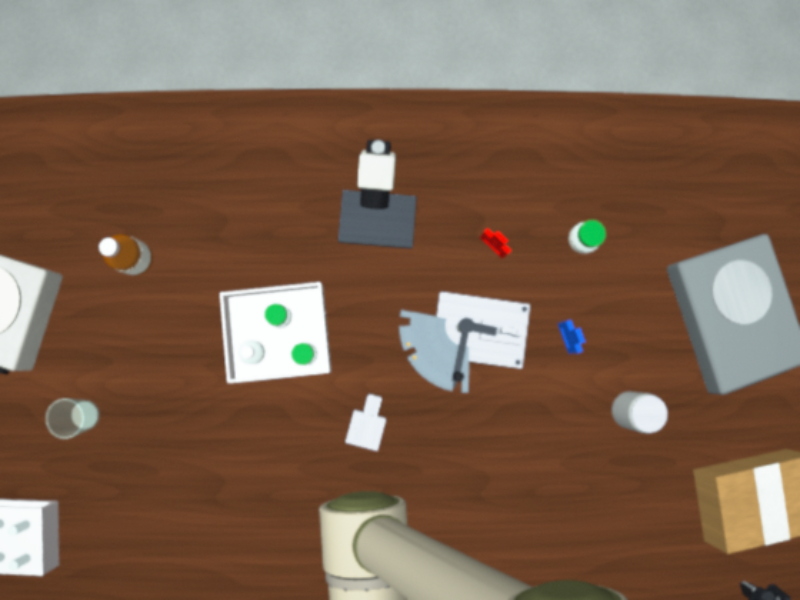

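Side: holder at about (460,340) with the lever knob at (491,322) and a light tab at (482,295). The camera head is at (290,195). The red (404,290) and blue (522,290) slides are decoys, and the blank lies at (485,452). Top: pivot (467,326), knob (458,376), slide (505,333), lens (376,200).

Run:
```python
from h import *
import pickle
T=pickle.load(open('top0.pkl','rb'));S=pickle.load(open('side0.pkl','rb'))
a=T['image'][195:285,270:390,::-1]; b=S['image'][190:270,270:375,::-1]
A=cv2.resize(a,(600,450),interpolation=cv2.INTER_CUBIC)
B=cv2.resize(b,(600,457),interpolation=cv2.INTER_CUBIC)
cv2.imwrite('pics/c0.png',cv2.resize(np.vstack([A,B]),(400,600)) if 0 else np.hstack([cv2.resize(A,(400,300)),cv2.resize(B,(400,300))]))
C=cloud(T); z=C[...,2]
def rep(m,n): 
    m=cv2.morphologyEx(m.astype(np.uint8),cv2.MORPH_OPEN,np.ones((1,1)))
    k,l,s,c=cv2.connectedComponentsWithStats(m)
    for i in range(1,k):
        if s[i,4]>n: print(s[i],C[l==i].mean(0).round(4))
reg=np.zeros(z.shape,bool);reg[195:285,270:390]=1
for lo,hi in((.085,.1),(.1,.113),(.115,.135)): print(lo);rep(reg&(z>lo)&(z<hi),2)
# base plate
m=reg&(z>.007)&(z<.018); 
pts=C[m][:,:2]; print(len(pts),cv2.minAreaRect(pts.astype(np.float32)))
# camera head top
reg[:]=0;reg[95:150,235:295]=1
m=reg&(z>.24);P=C[m];print(len(P),P.min(0),P.max(0))
CS=cloud(S);g=S['image'].astype(int)
m=np.zeros(z.shape,bool);m[105:165,175:225]=1;m&=CS[...,2]>.2
d=m&(g.max(2)<70);print('dark',CS[d].mean(0),CS[d].min(0),CS[d].max(0))
w=m&(g.min(2)>140);print('white',CS[w].mean(0),CS[w].min(0),CS[w].max(0))
```

```text
0.085
[324 222   2   2   3] [ 0.5928 -0.1634  0.0865]
[322 223  10  10  48] [ 0.5804 -0.1666  0.0869]
[332 226  17   9  48] [ 0.5733 -0.2013  0.0867]
[350 229   2   4   5] [ 0.5727 -0.2266  0.0921]
[324 233   3   3   3] [ 0.5646 -0.1637  0.0863]
[352 233   3   1   3] [ 0.5662 -0.2331  0.0918]
[321 242   5  11  24] [ 0.534  -0.1586  0.0865]
[320 249   1   4   4] [ 0.5238 -0.1506  0.0865]
[319 254   3   3   5] [ 0.5132 -0.1505  0.0859]
[317 258   3   4   5] [ 0.502  -0.1457  0.0877]
[317 265   5   3   7] [ 0.4847 -0.1463  0.0878]
0.1
[351 229  12   5  46] [ 0.5702 -0.2389  0.107 ]
[317 260   3   5   5] [ 0.496  -0.142   0.1062]
0.115
[318 260   7   7  41] [ 0.4935 -0.1479  0.1263]
1810 ((0.5682491064071655, -0.18030546605587006), (0.3117358088493347, 0.23197932541370392), 81.85198974609375)
1064 [ 0.52311347 -0.03919265  0.28842898] [0.83154263 0.01406512 1.23223296]
dark [0.75245296 0.00288896 0.29621853] [-0.02159203 -0.02442927  0.26619678] [0.83534213 0.7033492  0.74770178]
white [0.78181658 0.00945212 0.32098525] [-0.02159203 -0.03577938  0.22348059] [0.82751869 0.7033492  0.74770178]
```

View pics/c0.png

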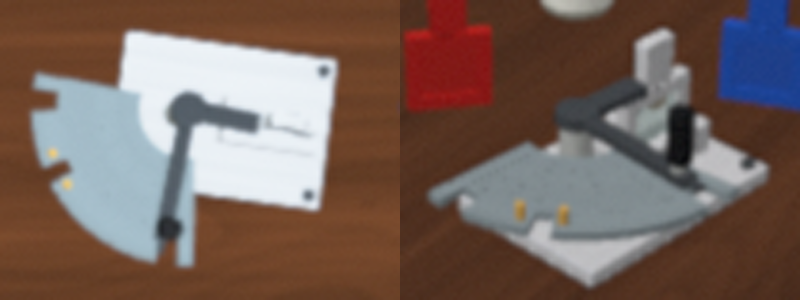

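Run:
```python
from h import *
import pickle
T=pickle.load(open('top0.pkl','rb'));S=pickle.load(open('side0.pkl','rb'))
C=cloud(T);CS=cloud(S);g=T['image'].astype(int);gs=S['image'].astype(int)
print('bench z',np.median(C[300:330,200:230,2]),np.median(CS[300:330,80:150,2]), np.median(CS[250:270,190:210,2]))
# tab top, both views
m=np.zeros(C.shape[:2],bool);m[222:242,345:368]=1
m&=(abs(C[...,2]-.107)<.006); print('tabtop T',cv2.minAreaRect(C[m][:,:2].astype(np.float32)),m.sum())
m=(abs(CS[...,2]-.106)<.003)&(abs(CS[...,0]-.57)<.02)&(abs(CS[...,1]+.239)<.025);print('tabtop S',cv2.minAreaRect(CS[m][:,:2].astype(np.float32)),m.sum())
# pins
for d,gg in((T,g),(S,gs)):
    im=d['image'];hsv=cv2.cvtColor(im,cv2.COLOR_RGB2HSV)
    m=((hsv[...,0]>12)&(hsv[...,0]<28)&(hsv[...,1]>70)&(hsv[...,2]>150)).astype(np.uint8)
    k,l,s,c=cv2.connectedComponentsWithStats(m)
    for i in range(1,k):
        p=onplane(d,c[i],.080)[0]
        if abs(p[0]-.55)<.12 and abs(p[1]+.1)<.1: print('pin',c[i],s[i,4],p)
# knob
for c_ in(C,CS):
    m=(abs(c_[...,2]-.1265)<.004)&(abs(c_[...,0]-.49)<.03)&(abs(c_[...,1]+.147)<.03);print('knob',c_[m].mean(0),m.sum(),cv2.minEnclosingCircle(c_[m][:,:2].astype(np.float32)))
# pivot top
m=(abs(C[...,2]-.087)<.006)&(np.hypot(C[...,0]-.579,C[...,1]+.167)<.02);print('pivot',cv2.minEnclosingCircle(C[m][:,:2].astype(np.float32)),C[m].mean(0))
# base plate lines: white pixels in T on z=.012
m=((g.min(2)>185)).astype(np.uint8);m[:195]=0;m[285:]=0;m[:,:270]=0;m[:,385:]=0
m=cv2.morphologyEx(m,cv2.MORPH_OPEN,np.ones((3,3)))
cn=max(cv2.findContours(m,0,cv2.CHAIN_APPROX_NONE)[0],key=cv2.contourArea)[:,0]
P=onplane(T,cn,.012)
r=cv2.minAreaRect(P[:,:2].astype(np.float32));print('plate',r,cv2.boxPoints(r))
# camera body
def plane(P):
    for _ in range(4):
        c=P.mean(0);n=np.linalg.svd(P-c)[2][2];e=(P-c)@n;P=P[abs(e)<max(.0015,2*e.std())]
    return c,n*np.sign(n[2]),e.std(),len(P)
m=np.zeros(C.shape[:2],bool);m[108:131,253:275]=1;m&=(g.min(2)>200)&(C[...,2]<.6)
er=cv2.erode(m.astype(np.uint8),np.ones((3,3)))>0
print('topface',plane(C[er]))
m=np.zeros(C.shape[:2],bool);m[110:150,180:217]=1;m&=(gs.min(2)>110)&(CS[...,2]<.5)&(CS[...,2]>.25)&(CS[...,0]>.5)
P=CS[m];print(len(P)); er=cv2.erode(m.astype(np.uint8),np.ones((3,3)))>0
for y in range(112,150,3): print([ (tuple((CS[y,x]*1000).astype(int)),gs[y,x].min()) for x in range(184,224,6)])
```

```text
bench z 0.00044718190285686354 -0.0013300031540567914 0.011684174164604655
tabtop T ((0.5700328350067139, -0.23920482397079468), (0.026226023212075233, 0.009957336820662022), 80.05465698242188) 45
tabtop S ((0.5721848011016846, -0.23546823859214783), (0.030087798833847046, 0.01176349725574255), 87.41898345947266) 29
pin [285.5 240.5] 4 [ 0.5494614  -0.06561887  0.08      ]
pin [289.5 249.5] 4 [ 0.52706179 -0.0753496   0.08      ]
pin [300.66666667 245.33333333] 9 [ 0.54927099 -0.05853669  0.08      ]
pin [312.28571429 246.57142857] 7 [ 0.52592716 -0.07009759  0.08      ]
knob [ 0.4929479  -0.14875444  0.12657126] 33 ((0.49344804883003235, -0.14796079695224762), 0.008199213072657585)
knob [ 0.49356193 -0.14261306  0.12530286] 31 ((0.49418723583221436, -0.1452360302209854), 0.010287250392138958)
pivot ((0.5770819783210754, -0.1691298931837082), 0.018151819705963135) [ 0.57854262 -0.16895498  0.08526579]
plate ((0.5757308006286621, -0.20395897328853607), (0.1694944202899933, 0.11884276568889618), 81.56564331054688) [[ 0.5045217  -0.2790739 ]
 [ 0.62207913 -0.2965053 ]
 [ 0.6469399  -0.1
[... 5391 characters left out ...]
 ((np.int64(757), np.int64(12), np.int64(293)), np.int64(22)), ((np.int64(742), np.int64(9), np.int64(295)), np.int64(31)), ((np.int64(744), np.int64(-9), np.int64(288)), np.int64(58)), ((np.int64(2142), np.int64(-1359), np.int64(-566)), np.int64(139))]
[((np.int64(2146), np.int64(-1079), np.int64(-484)), np.int64(151)), ((np.int64(815), np.int64(-1), np.int64(265)), np.int64(138)), ((np.int64(783), np.int64(8), np.int64(277)), np.int64(98)), ((np.int64(757), np.int64(13), np.int64(286)), np.int64(17)), ((np.int64(749), np.int64(4), np.int64(285)), np.int64(48)), ((np.int64(747), np.int64(-11), np.int64(280)), np.int64(56)), ((np.int64(2158), np.int64(-1372), np.int64(-595)), np.int64(151))]
```

Run:
```python
from h import *
import pickle
T=pickle.load(open('top0.pkl','rb'));S=pickle.load(open('side0.pkl','rb'))
C=cloud(T);CS=cloud(S);g=T['image'].astype(int);gs=S['image'].astype(int)
s=telemetry.observe();print(s['position'],np.round(s['tool_rot'],4).tolist(),s['grip_width'])
# side face (S): fit y=a+bx+cz over dim-white pixels
m=(gs.min(2)>158)&(gs.max(2)<185)&(abs(CS[...,0]-.80)<.04)&(abs(CS[...,1]-.012)<.012)&(CS[...,2]>.27)&(CS[...,2]<.325)
m=cv2.erode(m.astype(np.uint8),np.ones((2,2)))>0
P=CS[m];
for _ in range(3):
    A=np.c_[np.ones(len(P)),P[:,0]-.78,P[:,2]-.3];x=np.linalg.lstsq(A,P[:,1],rcond=None)[0];e=P[:,1]-A@x;P=P[abs(e)<2*e.std()]
print('sideface',len(P),x,e.std(),'yaw',np.degrees(np.arctan(x[1])))
# top face outline in T cast on top plane
m=((g.min(2)>190)&(C[...,2]<.6)&(C[...,2]>.28)).astype(np.uint8);m[:100]=0;m[140:]=0;m[:,:240]=0;m[:,290:]=0
for v in range(108,133,2):
    u=np.where(m[v])[0]
    if len(u)>8:
        z=.3299+(C[v,u,0].mean()-.7855)*.44
        print(v,u.min(),u.max(),onplane(T,[[u.min()-.5,v],[u.max()+.5,v]],z)[:,:2].round(4).tolist())
# barrel in T
d=((g.max(2)<50)&(C[...,2]>.25)&(C[...,2]<.6)&(C[...,0]<.785));d[:,:245]=0;d[:,285:]=0
P=C[d];print('barrelT',len(P),P.mean(0),P.min(0),P.max(0))
for v in range(128,150,2):
    u=np.where(d[v])[0]
    if len(u): print(v,u.min(),u.max(),C[v,u].mean(0).round(4))
# lens front face in S: dark points
d=(gs.max(2)<75)&(CS[...,0]>.7)&(CS[...,0]<.77)&(abs(CS[...,1])<.05)&(CS[...,2]>.24)&(CS[...,2]<.34)
print('dark S',d.sum(),CS[d].min(0),CS[d].max(0))
# stand base
m=(abs(C[...,2]-.012)<.01)&(C[...,2]>.006)&(abs(C[...,0]-.71)<.09)&(abs(C[...,1])<.09)&(g.max(2)<90)
print('base',cv2.minAreaRect(C[m][:,:2].astype(np.float32)),C[m][:,2].mean())
```

```text
[ 0.14656719 -0.52989223  0.25578898] [[0.9638, 0.2665, -0.0001], [0.2665, -0.9638, 0.0012], [0.0003, -0.0012, -1.0]] 0.08540066841095936
sideface 131 [ 0.01605902 -0.11008044  0.00970582] 0.0009682282135628619 yaw -6.281852176056023
108 253 274 [[0.8061, 0.0084], [0.8061, -0.0353]]
110 252 275 [[0.8026, 0.0105], [0.8027, -0.0373]]
112 252 275 [[0.799, 0.0105], [0.799, -0.0373]]
114 252 275 [[0.7954, 0.0105], [0.7954, -0.0373]]
116 252 275 [[0.7917, 0.0106], [0.7917, -0.0373]]
118 251 274 [[0.7881, 0.0126], [0.7881, -0.0353]]
120 251 274 [[0.7844, 0.0127], [0.7844, -0.0353]]
122 251 274 [[0.7808, 0.0127], [0.7808, -0.0353]]
124 251 274 [[0.7771, 0.0128], [0.7771, -0.0353]]
126 251 274 [[0.7734, 0.0128], [0.7734, -0.0353]]
128 251 274 [[0.7697, 0.0129], [0.7697, -0.0353]]
130 251 273 [[0.766, 0.0129], [0.766, -0.0333]]
barrelT 210 [ 0.75161784 -0.0099233   0.30544296] [ 0.73922891 -0.02851678  0.29368739] [0.76504466 0.00867404 0.31576297]
134 253 271 [ 0.7606 -0.0101  0.3102]
136 253 271 [ 0.757  -0.0101  0.3081]
138 253 271 [ 0.7533 -0.01    0.3059]
140 253 271 [ 0.7495 -0.01    0.3044]
142 253 270 [ 0.7457 -0.009   0.3031]
144 256 270 [ 0.7414 -0.012   0.3032]
dark S 331 [ 0.73825395 -0.02488194  0.26619678] [0.769597   0.01575537 0.31348816]
base ((0.7427091598510742, -0.022198669612407684), (0.06008749455213547, 0.1524132341146469), 20.864704132080078) 0.012908408999371268
```

Request:
send_rows(
  deltas=[
    [[0.036,-0.023,0,0,0,0,0],[0.036,-0.023,0,0,0,0,0],[0.036,-0.023,0,0,0,0,0],[0.036,-0.023,0,0,0,0,0],[0.036,-0.023,0,0,0,0,0],[0.036,-0.023,0,0,0,0,0],[0.036,-0.023,0,0,0,0,0],[0.036,-0.023,0,0,0,0,0],[0.036,-0.023,0,0,0,0,0],[0.036,-0.023,0,0,0,0,0],[0.036,-0.023,0,0,0,0,0],[0.036,-0.023,0,0,0,0,0]],
  ],
)

```text
time_s: 1.6
position: [0.4901, -0.1477, 0.2561]
tool_rot: [[0.964, 0.267, -0.0], [0.267, -0.964, 0.0], [-0.0, -0.0, -1.0]]
ft_force: [-1.0, -0.0, -0.3]
grip_width: 0.0427
gripper_force: 0.0
```

Request:
send_rows(
  deltas=[
    [[0,0,0,0,0,-0.177,0],[0,0,0,0,0,-0.177,0],[0,0,0,0,0,-0.177,0],[0,0,0,0,0,-0.177,0],[0,0,0,0,0,-0.177,0],[0,0,0,0,0,-0.177,0],[0,0,0,0,0,-0.177,0],[0,0,0,0,0,-0.177,0],[0,0,0,0,0,-0.177,0],[0,0,0,0,0,-0.177,0],[0,0,0,0,0,-0.177,0],[0,0,0,0,0,-0.177,0]],
  ],
)

```text
time_s: 3.1
position: [0.4893, -0.1488, 0.256]
tool_rot: [[-0.737, 0.676, -0.001], [0.676, 0.737, 0.0], [0.001, -0.0, -1.0]]
ft_force: [-0.8, -0.2, -0.1]
grip_width: 0.0426
gripper_force: 0.0
```

Request:
send_rows(
  deltas=[
    [[0,0,0,0,0,-0.177,0],[0,0,0,0,0,-0.177,0],[0,0,0,0,0,-0.177,0],[0,0,0,0,0,0,0],[0,0,0,0,0,0,0]],
  ],
)

```text
time_s: 3.72
position: [0.4893, -0.1489, 0.2562]
tool_rot: [[-0.976, 0.218, -0.0], [0.218, 0.976, 0.0], [0.0, 0.0, -1.0]]
ft_force: [-0.0, -0.6, -0.0]
grip_width: 0.0429
gripper_force: 0.0
```

```bash
cat >> h.py <<'E'
def to(target,Rt=None):
    s=telemetry.observe();R=np.array(s['tool_rot']);p=np.array(s['position'])
    print('t',s['time_s'],'p',p.round(4),'shift(tool)',(R.T@(np.array(target)-p)).round(4),'f',np.round(s['ft_force'],1),'w',s['grip_width'],s['gripper_force'])
    if Rt is not None: print('turn(tool)',cv2.Rodrigues(R.T@Rt)[0].ravel().round(4))
    print('q',np.round(s['q'],1),'R',R.round(3).tolist())
def down(yaw):  # tool y at yaw deg, tool z down
    a=np.radians(yaw);y=np.array([np.cos(a),np.sin(a),0]);z=np.array([0,0,-1.]);return np.c_[np.cross(y,z),y,z]
E
python3 -c "
from h import *
to([.4935,-.148,.118],down(77.5))"
```

```text
t 3.725 p [ 0.4893 -0.1489  0.2562] shift(tool) [-0.0039  0.0018  0.1382] f [-0.  -0.6 -0. ] w 0.042883459769848385 0.0
turn(tool) [ 0.0001 -0.0003 -0.0021]
q [ -30.2   18.    80.3    0.    81.8 -107.6] R [[-0.976, 0.218, -0.0], [0.218, 0.976, 0.0], [0.0, 0.0, -1.0]]
```

Request:
send_rows(
  deltas=[
    [[-0.004,0.002,0.02,0,0,0,0],[0,0,0.03,0,0,0,0],[0,0,0.03,0,0,0,0],[0,0,0.02,0,0,0,0],[0,0,0.02,0,0,0,0],[0,0,0.018,0,0,0,0],[0,0,0,0,0,0,-1],[0,0,0,0,0,0,-1],[0,0,0,0,0,0,-1],[0,0,0,0,0,0,-1],[0,0,0,0,0,0,-1],[0,0,0,0,0,0,-1]],
  ],
  squeeze=30,
)

```text
time_s: 5.22
position: [0.4938, -0.1478, 0.1185]
tool_rot: [[-0.977, 0.215, 0.0], [0.215, 0.977, -0.0], [-0.0, -0.0, -1.0]]
ft_force: [0.1, -1.0, -1.7]
grip_width: 0.0165
gripper_force: 29.7
```

```bash
python3 -c "
from h import *
to([.5435,-.0855,.118],down(24.3))"
```

```text
t 5.225 p [ 0.4938 -0.1478  0.1185] shift(tool) [-0.0352  0.0716  0.0006] f [ 0.1 -1.  -1.7] w 0.016539499075879063 29.709896743297577
turn(tool) [1.000e-04 3.000e-04 9.298e-01]
q [ -29.8   26.9   91.7    0.    61.4 -107.4] R [[-0.977, 0.215, 0.0], [0.215, 0.977, -0.0], [-0.0, -0.0, -1.0]]
```

Request:
send_rows(
  deltas=[
    [[-0.0004,0.0084,0,0,0,0.093,-1],[-0.0004,0.0084,0,0,0,0.093,-1],[-0.0004,0.0084,0,0,0,0.093,-1],[-0.0004,0.0084,0,0,0,0.093,-1],[-0.0004,0.0084,0,0,0,0.093,-1],[-0.0004,0.0084,0,0,0,0.093,-1],[-0.0004,0.0084,0,0,0,0.093,-1],[-0.0004,0.0084,0,0,0,0.093,-1],[-0.0004,0.0084,0,0,0,0.093,-1],[-0.0004,0.0084,0,0,0,0.093,-1],[0,0,0,0,0,0,-1],[0,0,0,0,0,0,-1]],
  ],
)

```text
time_s: 6.72
position: [0.5446, -0.0845, 0.1185]
tool_rot: [[-0.413, 0.911, -0.0], [0.911, 0.413, 0.001], [0.001, 0.0, -1.0]]
ft_force: [-3.1, 3.5, 1.3]
grip_width: 0.0163
gripper_force: 30.2
```

Run:
```python
from h import *
to([.5435,-.0855,.118],down(24.3))
d=grab('side');cv2.imwrite('pics/s1.png',cv2.resize(d['image'][150:290,240:400,::-1],(800,700))[:600])
```

```text
t 6.725 p [ 0.5446 -0.0845  0.1185] shift(tool) [-0.0004 -0.0014  0.0005] f [-3.1  3.5  1.3] w 0.016289534590756147 30.169935822486877
turn(tool) [ 0.0002 -0.0008  0.0016]
q [-21.2  29.8  85.9   0.   64.3 -45.6] R [[-0.413, 0.911, -0.0], [0.911, 0.413, 0.001], [0.001, 0.0, -1.0]]
```

View pics/s1.png

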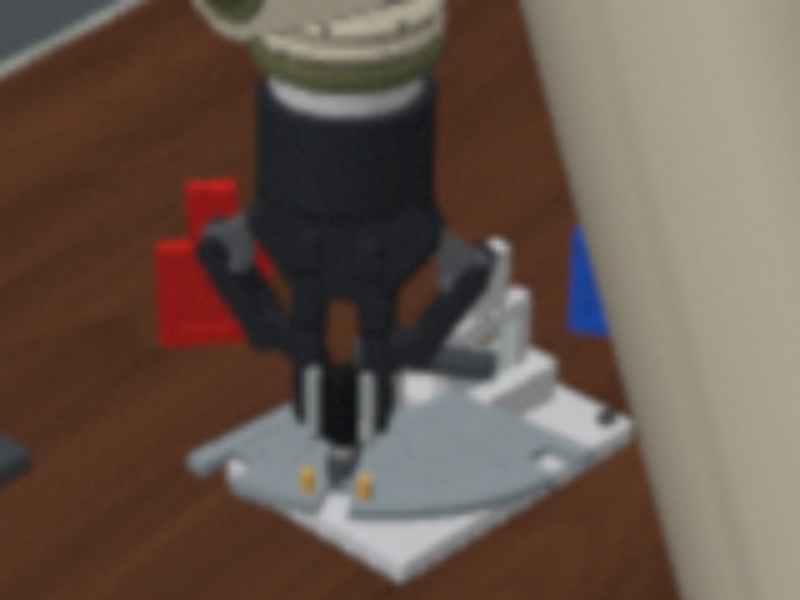

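The crop shows the bar tip at (342,465), centred between brass pins (307,480) and (365,486). The retaining finger is off the slide.

Request:
send_rows(
  deltas=[
    [[0,0,0,0,0,0,0],[0,0,0,0,0,0,0],[0,0,0,0,0,0,0],[0,0,-0.02,0,0,0,0],[0,0,-0.03,0,0,0,0],[0,0,-0.03,0,0,0,0],[0,0,-0.02,0,0,0,0],[0,0,0,0,0,0,0]],
  ],
)

```text
time_s: 7.78
position: [0.5454, -0.0852, 0.2195]
tool_rot: [[-0.412, 0.911, 0.003], [0.911, 0.412, -0.001], [-0.002, 0.002, -1.0]]
ft_force: [0.3, 1.6, -0.4]
grip_width: 0.0427
gripper_force: 0.0
```

Run:
```python
from h import *
to([.5703,-.2390,.218],down(-8.4))
```

```text
t 7.775 p [ 0.5454 -0.0852  0.2195] shift(tool) [-0.1504 -0.0406  0.0017] f [ 0.3  1.6 -0.4] w 0.04265365691845919 0.0
turn(tool) [0.0028 0.0017 0.5707]
q [-21.2  23.6  77.8  -0.   78.4 -45.5] R [[-0.412, 0.911, 0.003], [0.911, 0.412, -0.001], [-0.002, 0.002, -1.0]]
```

Request:
send_rows(
  deltas=[
    [[-0.025,-0.0068,0,0,0,0,0],[-0.025,-0.0068,0,0,0,0,0],[-0.025,-0.0068,0,0,0,0,0],[-0.025,-0.0068,0,0,0,0,0],[-0.025,-0.0068,0,0,0,0,0],[-0.025,-0.0068,0,0,0,0,0],[0,0,0,0,0,0.114,0],[0,0,0,0,0,0.114,0],[0,0,0,0,0,0.114,0],[0,0,0,0,0,0.114,0],[0,0,0,0,0,0.114,0],[0,0,0,0,0,0,0]],
  ],
)

```text
time_s: 9.28
position: [0.5695, -0.2391, 0.218]
tool_rot: [[0.145, 0.989, -0.0], [0.989, -0.145, 0.0], [0.0, -0.0, -1.0]]
ft_force: [-0.4, 0.3, 0.6]
grip_width: 0.0429
gripper_force: 0.0
```

Run:
```python
from h import *
to([.5703,-.2390,.103],down(-8.4))
d=grab('side');cv2.imwrite('pics/s2.png',cv2.resize(d['image'][150:290,240:400,::-1],(800,700))[:600])
d=grab('top');g=cv2.cvtColor(d['image'],cv2.COLOR_RGB2HSV);C=cloud(d)
k=(abs(C[...,2]-.1265)<.004)&(abs(C[...,0]-.544)<.03)&(abs(C[...,1]+.085)<.03);print('knob',cv2.minEnclosingCircle(C[k][:,:2].astype(np.float32)) if k.any() else 0)
```

```text
t 9.275 p [ 0.5695 -0.2391  0.218 ] shift(tool) [0.0002 0.0009 0.115 ] f [-0.4  0.3  0.6] w 0.04289694908871834 0.0
turn(tool) [-0.0003 -0.0001  0.0013]
q [-33.7  30.2  66.6  -0.   83.2 -25.4] R [[0.145, 0.989, -0.0], [0.989, -0.145, 0.0], [0.0, -0.0, -1.0]]
knob ((0.5445085167884827, -0.08563186228275299), 0.008214970119297504)
```

View pics/s2.png

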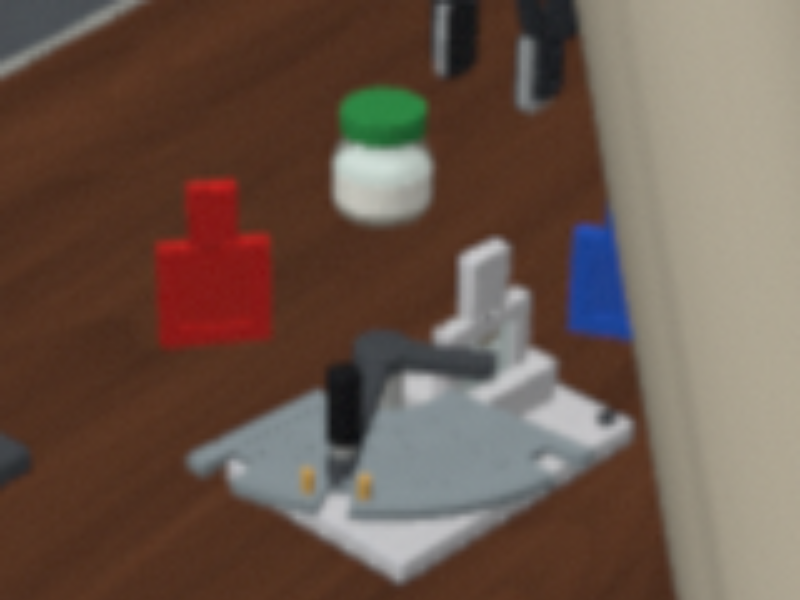

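The crop shows the lever between the pins with the knob at (343,400), and the slide free with its tab at (483,280). The gripper is above it.

Request:
send_rows(
  deltas=[
    [[0,0.001,0.02,0,0,0,0],[0,0,0.03,0,0,0,0],[0,0,0.025,0,0,0,0],[0,0,0.02,0,0,0,0],[0,0,0.02,0,0,0,0],[0,0,0,0,0,0,-1],[0,0,0,0,0,0,-1],[0,0,0,0,0,0,-1],[0,0,0,0,0,0,-1],[0,0,0,0,0,0,-1],[0,0,0,0,0,0,-1],[0,0,0,0,0,0,-1]],
  ],
  squeeze=50,
)

```text
time_s: 10.88
position: [0.5707, -0.2387, 0.1041]
tool_rot: [[0.145, 0.989, 0.001], [0.989, -0.145, -0.001], [-0.001, 0.001, -1.0]]
ft_force: [0.1, -0.2, 5.9]
grip_width: 0.009
gripper_force: 52.1
```

Request:
send_rows(
  deltas=[
    [[0,0,-0.005,0,0,0,-1],[0,0,-0.01,0,0,0,-1],[0,0,-0.015,0,0,0,-1],[0,0,-0.02,0,0,0,-1],[0,0,-0.03,0,0,0,-1],[0,0,-0.03,0,0,0,-1],[0,0,-0.03,0,0,0,-1],[0,0,-0.03,0,0,0,-1],[0,0,-0.01,0,0,0,-1],[0,0,0,0,0,0,-1]],
  ],
)

```text
time_s: 12.12
position: [0.5704, -0.2385, 0.2835]
tool_rot: [[0.145, 0.989, 0.0], [0.989, -0.145, -0.0], [-0.0, 0.001, -1.0]]
ft_force: [-0.8, 0.9, -0.8]
grip_width: 0.0089
gripper_force: 51.1
```

```bash
cat > cam.py <<'E'
from h import *
psi=np.radians(-5.2);a=np.radians(25)
def axes(psi):
    x=np.array([np.cos(a)*np.cos(psi),np.cos(a)*np.sin(psi),np.sin(a)]);z=np.array([-np.sin(a)*np.cos(psi),-np.sin(a)*np.sin(psi),np.cos(a)]);return x,np.cross(z,x),z
E
python3 - <<'E'
from cam import *
x,y,z=axes(psi);lens=np.array([.745,-.0078,.283]);F=lens-.15*x
# grasped at TCP height .1041 with slide origin at .012: window (.042) is .0621 below TCP along tool z
Rt=np.c_[np.cross(x,-z),x,-z];tcp=F+z*.0621
print('focus',F,'tcp',tcp);to(tcp,Rt)
E
```

```text
focus [0.60961333 0.00452115 0.21960726] tcp [0.58347675 0.00689977 0.27588897]
t 12.125 p [ 0.5704 -0.2385  0.2835] shift(tool) [ 0.2447 -0.0227  0.0076] f [-0.8  0.9 -0.8] w 0.00886697043387582 51.14244282245636
turn(tool) [-0.4357  0.0123 -0.0543]
q [-33.6  28.   59.6   0.   92.3 -25.3] R [[0.145, 0.989, 0.0], [0.989, -0.145, -0.0], [-0.0, 0.001, -1.0]]
```

Request:
send_rows(
  deltas=[
    [[0.01,-0.001,0,0,0,0,-1],[0.024,-0.002,0.001,0,0,0,-1],[0.024,-0.002,0.001,0,0,0,-1],[0.024,-0.002,0.001,0,0,0,-1],[0.024,-0.002,0.001,0,0,0,-1],[0.024,-0.002,0.001,0,0,0,-1],[0.024,-0.002,0.001,0,0,0,-1],[0.024,-0.002,0.001,0,0,0,-1],[0.024,-0.002,0.001,0,0,0,-1],[0.024,-0.002,0,0,0,0,-1],[0.012,-0.002,0,0,0,0,-1],[0.006,-0.002,0,0,0,0,-1]],
  ],
)

```text
time_s: 13.62
position: [0.583, 0.0072, 0.2753]
tool_rot: [[0.145, 0.989, -0.0], [0.989, -0.145, -0.0], [-0.0, -0.0, -1.0]]
ft_force: [0.1, 0.4, -1.0]
grip_width: 0.0091
gripper_force: 51.1
```

Request:
send_rows(
  deltas=[
    [[0,0,0,-0.073,0.002,-0.009,-1],[0,0,0,-0.073,0.002,-0.009,-1],[0,0,0,-0.073,0.002,-0.009,-1],[0,0,0,-0.073,0.002,-0.009,-1],[0,0,0,-0.073,0.002,-0.009,-1],[0,0,0,-0.071,0.002,-0.009,-1],[0,0,0,0,0,0,-1],[0,0,0,0,0,0,-1]],
  ],
)

```text
time_s: 14.62
position: [0.5834, 0.0059, 0.2755]
tool_rot: [[0.092, 0.903, 0.42], [0.996, -0.083, -0.039], [-0.0, 0.422, -0.907]]
ft_force: [-0.4, 0.1, -0.5]
grip_width: 0.0092
gripper_force: 51.1
```

Run:
```python
from cam import *
import pickle
x,y,z=axes(psi);lens=np.array([.745,-.0078,.283]);F=lens-.15*x
Rt=np.c_[np.cross(x,-z),x,-z];tcp=F+z*.0621
to(tcp,Rt)
s=telemetry.observe();R=np.array(s['tool_rot']);w=np.array(s['position'])+.0621*R[:,2];print('window by kin',w)
out=[]
for n,(v0,v1,u0,u1) in(('side',(80,200,150,310)),('top',(80,260,180,420))):
    d=grab(n);pickle.dump(d,open(n+'1.pkl','wb'));out.append(cv2.resize(d['image'][v0:v1,u0:u1,::-1],(400,300)));print(n,proj(d,[w,F,lens]).round(1).tolist())
cv2.imwrite('pics/c2.png',np.hstack(out))
```

```text
t 14.625 p [0.5834 0.0059 0.2755] shift(tool) [ 0.001   0.0002 -0.0003] f [-0.4  0.1 -0.5] w 0.009174160030611944 51.123865842819214
turn(tool) [-0.0011  0.0005 -0.0008]
q [-12.2  15.5  84.3   3.6  55.5  -8.4] R [[0.092, 0.903, 0.42], [0.996, -0.083, -0.039], [-0.0, 0.422, -0.907]]
window by kin [0.60942475 0.00353273 0.2192036 ]
side [[259.1, 193.8], [258.7, 193.8], [213.6, 147.6]]
top [[256.4, 211.9], [255.9, 211.8], [261.0, 144.6]]
```

View pics/c2.png

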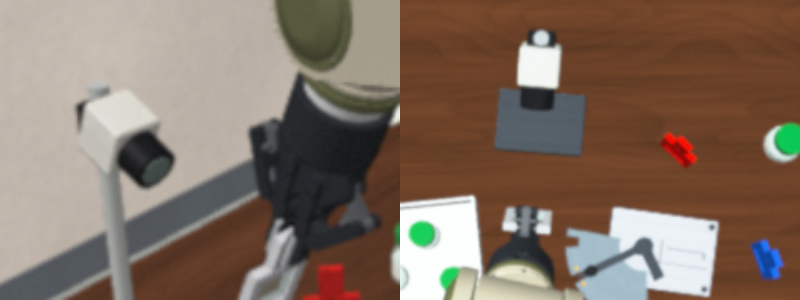

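The side crop shows the slide held at (275,265), facing the lens at (157,170). The top crop shows it at (527,215), below the lens barrel at (538,98), with the lever still in its notch. Next I'll check the slide and camera head in the same views.

Run:
```python
from cam import *
import pickle
T=pickle.load(open('top1.pkl','rb'));S=pickle.load(open('side1.pkl','rb'));T0=pickle.load(open('top0.pkl','rb'))
x,y,z=axes(psi);lens=np.array([.745,-.0078,.283])
s=telemetry.observe();R=np.array(s['tool_rot']);w=np.array(s['position'])+.0621*R[:,2]
sl=np.c_[R[:,1],-R[:,0],-R[:,2]] # slide axes: x,y,z
print(np.cross(sl[:,2],sl[:,0]).round(3),sl[:,1].round(3))
for n,d in(('T',T),('S',S)):
    C=cloud(d);L=(C-w)@sl*1000;g=d['image'].astype(int)
    m=(abs(L[...,0])<14)&(abs(L[...,1])<36)&(L[...,2]>-36)&(L[...,2]<36)
    P=L[m];print(n,m.sum(),'x',np.percentile(P[:,0],[2,25,50,75,98]).round(1),'y',np.percentile(P[:,1],[1,99]).round(1),'z',np.percentile(P[:,2],[1,99]).round(1))
    if n=='T':
        vs=np.where(m.any(1))[0]
        for v in range(vs[0],vs[-1]+1,2):
            u=np.where(m[v])[0]; print(v,u.min(),u.max(),L[v,u.min()].round(1),L[v,u.max()].round(1))
    else:
        A=P[(abs(P[:,0]+5)<5)];c=np.linalg.lstsq(np.c_[np.ones(len(A)),A[:,1:]],A[:,0],rcond=None)[0];print('face tilt rad',len(A),c)
    # head in camera-axes relative to slide-measured frame
    D=(C-lens)@np.c_[x,y,z]*1000
    h=(abs(D[...,0]-30)<70)&(abs(D[...,1])<40)&(abs(D[...,2])<40)
    b=h&(g.min(2)>185)&(D[...,2]>15);b=cv2.erode(b.astype(np.uint8),np.ones((3,3)))>0
    P=D[b];A=np.c_[np.ones(len(P)),P[:,:2]];c=np.linalg.lstsq(A,P[:,2],rcond=None)[0];print('topface z=25 expected:',b.sum(),c,'y range',P[:,1].min(),P[:,1].max())
    k=h&(g.max(2)<75)&(D[...,0]<20)&(D[...,0]>-10);P=D[k];print('barrel',k.sum(),P.min(0).round(1),P.max(0).round(1))
    if n=='S':
        f=h&(g.max(2)<90)&(D[...,0]<4)&(np.hypot(D[...,1],D[...,2])<16)
        print('front face',f.sum(),np.percentile(D[f][:,0],[5,25,50,75,95]).round(1)); P=D[f];print(np.linalg.lstsq(np.c_[np.ones(len(P)),P[:,1:]],P[:,0],rcond=None)[0])
        f=h&(g.max(2)<90)&(D[...,0]<8); ct=np.column_stack(np.where(f))[:,::-1]
        q=cv2.minAreaRect(ct.astype(np.float32));print('dark blob px',q,'lens proj',proj(S,lens))
```

```text
[ 0.091  0.996 -0.   ] [-0.091 -0.996  0.   ]
T 196 x [-4.2  1.8  4.3  5.2  6.3] y [-29.4  29.7] z [-27.4  34.3]
205 244 248 [  6.1 -29.2 -20.3] [  4.4 -20.7 -27.4]
207 244 270 [  3.6 -28.5 -14.2] [  5.   28.9 -25. ]
209 243 270 [  6.5 -29.1   7.4] [  4.7  29.3 -12.7]
211 243 270 [  5.4 -28.3  16.8] [ 5.  29.7  1.3]
213 242 270 [  5.1 -29.4  28.8] [ 4.9 30.  13.4]
215 242 269 [  1.  -29.1  30. ] [ 3.8 28.2 23.4]
217 242 269 [ -4.1 -28.9  28.7] [ 3.  28.6 33.4]
219 262 269 [-2.9 14.1 33.4] [-2.3 29.  31.4]
topface z=25 expected: 484 [2.49852565e+01 5.37189010e-03 1.09089877e-03] y range -22.367949654062922 21.538669595379115
barrel 172 [  1.7 -22.   -1. ] [19.7 20.1 24.7]
S 429 x [-4.9 -3.6 -2.1 -0.8  5.7] y [-34.4  26.5] z [-30.7  33.5]
face tilt rad 354 [-2.67397986e+00 -5.53368873e-03  1.81827037e-03]
topface z=25 expected: 217 [ 2.36166531e+01 -7.72726700e-03 -7.66555147e-03] y range -17.609774226256157 26.80523325914684
barrel 231 [ -0.7 -15.1 -18.9] [19.8 24.6 20.9]
front face 88 [0.2 0.9 1.6 2.4 3.3]
[ 1.64047555 -0.01696153  0.0375777 ]
dark blob px ((211.00001525878906, 146.5), (10.60660171508789, 17.677669525146484), 45.0) lens proj [[213.56461893 147.64736856]]
```

Run:
```python
from cam import *
import pickle
T=pickle.load(open('top1.pkl','rb'));T0=pickle.load(open('top0.pkl','rb'))
g=(T['image'].astype(float)+T0['image'])[...,2]/2   # blue: wood is dark in it
x,y,z=axes(psi);lens=np.array([.745,-.0078,.283])
def fit(v0,v1,u0,u1,zc,th):
    c0,n=lens+zc*z,z
    out=[]
    for v in range(v0,v1):
        r=g[v,u0:u1];ab=r>th if th>0 else r<-th; t=abs(th)
        i=np.where(ab)[0];
        if len(i)<5: continue
        a,b=i[0],i[-1]
        L=a-1+(t-r[a-1])/(r[a]-r[a-1]); Rr=b+(t-r[b])/(r[b+1]-r[b])
        o,d=ray(T,[[u0+L,v],[u0+Rr,v]])
        P=o+d*(((c0-o)@n)/(d@n))[:,None]; out.append((P-lens)@np.c_[x,y,z]*1000)
    o=np.array(out)
    for k in(0,1):
        p=np.polyfit(o[:,k,0],o[:,k,1],1);print('edge slope deg',np.degrees(np.arctan(p[0])).round(2),'y at x=0,45',np.polyval(p,[0,45]).round(2))
print('body');fit(112,130,240,290,25,140)
print('barrel');fit(134,141,246,280,10,-45)
d=T0;C=cloud(T0)
# stand base: left/right edges, blue-grey vs wood: use saturation
h=cv2.cvtColor(T0['image'],cv2.COLOR_RGB2HSV);m=((h[...,0]>90)&(h[...,0]<125)&(h[...,2]<100)).astype(np.uint8);m[:130]=0;m[178:]=0;m[:,:230]=0;m[:,298:]=0
for c in('min','max'):
    uv=np.array([[getattr(np.where(m[v])[0],c)(),v] for v in range(142,166)],float);P=onplane(T0,uv,.012);p=np.polyfit(P[:,0],P[:,1],1);print('base edge deg',np.degrees(np.arctan(p[0])),np.polyval(p,[.7]))
```

```text
body
edge slope deg 0.56 y at x=0,45 [-1464.16 -1463.72]
edge slope deg 0.22 y at x=0,45 [-140.58 -140.41]
barrelTraceback (most recent call last):
  File "<stdin>", line 21, in <module>
  File "<stdin>", line 14, in fit
IndexError: index 34 is out of bounds for axis 0 with size 34
```

Run:
```python
from cam import *
import pickle
T=pickle.load(open('top1.pkl','rb'));T0=pickle.load(open('top0.pkl','rb'))
G=(T['image'].astype(float)+T0['image'])/2
x,y,z=axes(psi);lens=np.array([.745,-.0078,.283])
r=G[120,245:282,2];print(r.round())
out=[]
for v in range(112,130):
    r=G[v,240:290,2];i=np.where(r>130)[0];a_,b=i[0],i[-1];t=130
    L=a_-1+(t-r[a_-1])/(r[a_]-r[a_-1]);Rr=b+(r[b]-t)/(r[b]-r[b+1])
    o,d=ray(T,[[240+L,v],[240+Rr,v]]);P=o+d*(((lens+.025*z-o)@z)/(d@z))[:,None];out.append((P-lens)@np.c_[x,y,z]*1000)
o=np.array(out)
for k in(0,1):
    p=np.polyfit(o[:,k,0],o[:,k,1],1);print('edge slope deg',np.degrees(np.arctan(p[0])).round(2),'y at x=0,45',np.polyval(p,[0,45]).round(2))
for c in(-1,1):
    uv=[]
    for v in range(144,168):
        q=(G[v,:,0]-G[v,:,2])  # wood: red>>blue ; base ~0
        rr=range(230,262) if c<0 else range(297,268,-1)
        rr=list(rr);j=next(k for k in range(len(rr)) if q[rr[k]]<20)
        A,B=q[rr[j-1]],q[rr[j]];uv.append([rr[j-1]+(rr[j]-rr[j-1])*(A-20)/(A-B),v])
    P=onplane(T,uv,.012);p=np.polyfit(P[:,0],P[:,1],1);print('base edge deg',np.degrees(np.arctan(p[0])).round(2),'y at .7',np.polyval(p,.7).round(4), (P[:,1]-np.polyval(p,P[:,0])).std())
```

```text
[ 40.  40.  40.  41.  48. 131. 226. 242. 242. 244. 244. 244. 244. 244.
 244. 243. 243. 244. 243. 243. 243. 243. 242. 243. 242. 242. 242. 242.
 239. 226. 178.  98.  46.  40.  41.  40.  40.]
edge slope deg 0.54 y at x=0,45 [24.3  24.73]
edge slope deg 0.21 y at x=0,45 [-26.07 -25.91]
base edge deg -5.09 y at .7 0.0655 0.00013515699375071154
base edge deg -5.07 y at .7 -0.075 0.00011126421622554417
```

Request:
send_rows(
  deltas=[
    [[0,0.0003,-0.0007,0,0,0,-1],[0,0,0,0,0,0,-1],[0,0,0,0,0,0,-1],[0,0,0,0,0,0,-1],[0,0,0,0,0,0,-1],[0,0,0,0,0,0,-1]],
  ],
)

```text
time_s: 15.48
position: [0.5832, 0.0062, 0.2761]
tool_rot: [[0.091, 0.903, 0.421], [0.996, -0.082, -0.038], [-0.0, 0.422, -0.906]]
ft_force: [0.2, 0.3, -0.8]
grip_width: 0.0092
gripper_force: 51.1
```

Run:
```python
from h import *
s=telemetry.observe();R=np.array(s['tool_rot']);print(np.array(s['position'])+.0621*R[:,2],R[:,1],np.abs(s['qvel']).max(),s['grip_width'])
print(env.close_job())
```

```text
[0.60929288 0.00379499 0.21983223] [ 0.90261695 -0.08246839  0.42247084] 0.06020896210180233 0.009235520469343157
the job is handed in; nothing more can be done
None
```

I handed the job in at about 15.5 s: the lever was in the middle notch between the brass pins, and the gripper held the slide still with its window within about 1 mm of my estimate of the focus point, face square to the lens and tab up; the hand-in gave no verdict.

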